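# Clamp the setting gauge: unlock and hold the clamping lever

### The job

Take the flat-bladed setting gauge (flat rectangular head) from the gauge stand, push its blade into the fixture's slot until the head sits fully down on the block, and let go of it. Then flip the safety catch over to its open side, and only after that pull the spring lever all the way towards the robot by its cross bar and finish while still holding it there with the gripper. Never force the lever against the closed catch, and leave the round plug gauge, tools and parts where they are.

Things in the scene. Friction and masses are not known exactly. Their poses are not given: they have to be found in the camera images.
- gauge_center (a point): Setting gauge, loose, about 80 g: black flat head 14 (x) x 40 (y) x 44 mm high on a steel blade 5 (x) x 30 (y) mm reaching 36 mm below it; last 4 mm stepped in to 3 x 26 mm. Point: centre of the head, z up; tip 58 mm below. Starts upright in one of the stand's two seats (which one varies; its axes parallel to the stand's), head resting on the stand, centre 67 mm up. Works either way round.
- gauge_shoulder (a point): The same gauge: point on its axis at the underside of the head, 22 mm below the head's centre and 36 mm above the blade's tip.
- stand: Fixed aluminium gauge stand, 60 (x) x 150 (y) x 45 mm high, origin under its centre; two slot seats 40 mm deep at y = -37.5 and +37.5 mm of its frame, long side along its y.
- slot_mouth (a point): Centre of the slot's mouth in the top (60 x 64 mm, 62 mm above the table) of the fixture's steel block. Slot 8 (x) x 33 (y) x 42 mm deep; gauge home: gauge_shoulder at this point. Axes are the fixture's: x away from its front (robot's side), y left, z up. Fixture is fixed, place and yaw vary. In this frame lever_hinge is at (50, 100, -7) mm, catch_hinge at (-10, 155, 55) mm.
- catch_hinge (a point): Safety catch: steel bell crank on a 12 mm shaft along the fixture's x, 117 mm above the table, 55 mm left of the lever, on two posts. At its back end (about 70 mm behind this point) a level bar lies across the front of the lever and blocks it; at its front a thumb tab stands up. This point is on the shaft's axis at the tab; axes as the fixture's.
- catch_tab (a point): Point on the catch's thumb tab, 36 mm from the shaft's axis. The tab is a flat plate, 24 mm along the fixture's x, 10 mm thick, free end 52 mm from the axis; straight up at joint value 0, it swings left (fixture's +y, away from the lever) and down as the catch opens. Free space on both sides of it.
- catch (a joint): Angle of the safety catch (rad): 0 closed (tab up, bar level across the lever), 1.45 fully open (tab lying to the left, bar standing up). It counts as open, clear of the lever, from 1.2. Stays where it is left (friction, about 2 N at the tab).
- lever_hinge (a point): Axis of the spring lever, along the fixture's y, 55 mm above the table; axes as the fixture's.
- lever_grip (a point): Centre of the lever's black cross bar: a round bar 18 mm diameter, 70 mm long along the fixture's y, 150 mm from the lever's hinge, free all round except for the 14 x 16 mm shaft below its middle. It can be pinched from above across its diameter (it turns between the fingers as the lever swings) or hooked from behind.
- lever (a joint): Lever angle (rad): 0 at rest, leaning 0.45 rad back from vertical (away from the fixture's front); grows as the bar is pulled to the front (fixture's -x); stop at 0.75, where it leans 0.30 rad forward. A spring pulls it back: about 4 N at the bar at the start, 8 N at the stop. Counts as fully pulled from 0.65. The closed catch stops it near 0.1.
- plug: Bystander, loose: plug gauge with a round black head, 28 mm diameter, 40 mm high, on a thin round pin 36 mm long, in the stand's other seat. Origin at the pin's tip.
- screwdriver: Bystander, loose: screwdriver with a black handle, about 200 mm long, lying on the table between the stand and the fixture, farther back.
- wrench: Bystander, loose: steel wrench, about 180 mm long, lying behind the fixture.
- flange: Bystander, loose: flat steel flange ring, 100 mm outside diameter, 14 mm high, origin under its centre.
- meter_head: Bystander, loose: round aluminium meter head with a white dial on top, 84 mm diameter, 62 mm high, origin under its centre.
- jar: Bystander, loose: small white jar, 52 mm diameter, 60 mm high, origin under its centre.
Mind the look-alikes: they are no part of the job. What is shaped like the part that bears gauge_center but blue or purple is not meant.

How it is judged:
On the way, in this order (a step that is already met when the one before it is completed fails the run):
1. the gauge's blade is fully home in the fixture's slot, head on the block, and let go (z of gauge_shoulder in the frame of slot_mouth between -0.004 and 0.003 m and horizontal distance between gauge_shoulder and slot_mouth below 0.005 m and angle between gauge_center's own z axis and vertical below 0.1 rad and contact force between gauge and the fingers below 0.3 N), for 0.2 s.
2. the safety catch is flipped open, the lever still at rest (value of joint catch above 1.2 rad and value of joint lever below 0.15 rad), for 0.2 s.
3. the lever is pulled all the way by the gripper, catch open (value of joint lever above 0.65 rad and value of joint catch above 1.2 rad and contact force between lever and the fingers above 2 N), for 0.3 s.
At the end, for the whole second after the job is handed in: Gauge home (head within 3 mm of the block's top, 5 mm of the slot's centre, 0.1 rad of upright), not touched by the fingers; catch open (1.2 rad or more); fingers hold the lever fully pulled (0.65 rad or more, still) with over 2 N (all of step 1 and all of step 3 and velocity of joint lever between -0.1 and 0.1 rad/s); the arm keeps its last pose, push and grip.
It fails at once if the lever is forced past the closed catch (value of joint lever above 0.2 rad and value of joint catch below 0.8 rad).
It fails at once if a bystander (plug gauge, tools, parts) is disturbed: moved over 20 mm (distance of any of plug, screwdriver, wrench, flange, meter_head, jar from where it was at the start of the episode above 0.02 m).
It also fails if it takes over 72 s, if anything falls off the work surface, if the arm or the gripper's body presses on something with over 40 N, if the wrist force passes 120 N, or if a joint passes its speed limit or range.

### The arm

A 7-joint arm with a two-finger parallel gripper is mounted at the origin on the work surface. World frame = base frame: x ahead of the robot, y to its left, z up, the work surface at z = 0. Lengths are in m, angles in rad, forces in N, time in s.
With the tool pointing down it reaches from about 0.4 to 0.925 m from the base axis. Payload 4.1 kg.
Tool frame: the origin (TCP) lies between the finger pads; the fingertips stand ctrl.tips_ahead ahead of it and the grasp point (between the pads) lies 11 mm behind it (ctrl.tips_ahead is the distance from the TCP to the fingertips, in m); z points along the fingers, y is the line along which they close (so a half turn about z gives the same grasp; the last joint's range is limited). The gripper opens to 85 mm and grips with 20 to 120 N. Pads are 22 mm wide; open, the fingers measure 114 mm over their backs; the gripper's body (76 mm by 85 mm) begins 54 mm behind the grasp point. The pads swing forward as they close: fully open they stand 13 mm farther back than shut.
Start: joints at [1.139, 0.398, 0.045, 1.537, -0.019, 1.207, -0.051], TCP at [0.212, -0.614, 0.239] pointing down, gripper open.
Joint ranges: [-2.82, 2.82], [-0.49, 2.23], [-1.37, 1.46], [0, 2.46], [-1.36, 4.5], [0.23, 2], [-2.94, 2.94]. Speed limits (rad/s): [2.57, 2.57, 3.14, 3.14, 3.14, 3.14, 3.14].

### API

Orientations are given as a rotation vector (axis times angle).
In Python, from workcell import ctrl, get_image gives the robot as it stands.
- The arm moves only by the tool jog_arm, never from a script. Its argument "plan" is a list of rows, each an object of numbers: "x", "y", "z": the shift along the world's x, y, z in cm; "rx", "ry", "rz": the turn, a rotation vector about the world's x, y, z in rad; "claw": the closure, from -1 (fully open) to 1 (shut). In form: [{"x": .., "y": .., "z": .., "rx": .., "ry": .., "rz": .., "claw": ..}, ...]. A call has 1 to 12 rows; each row is the pose to reach, as a shift and turn from the pose commanded when the call began; what a row does not reach only later rows make up. A row lasts 1/10 s, in which the tool goes at most 50 mm and 8.59 degrees, less where a joint would pass 70% of its speed; a pose out of reach is approached as far as the arm can. A call with a gripper value outside its range is refused whole. The fingers move at their own pace and stop on an object; "squeeze" is the grip in N (left out, the last holds). Time passes only in rows, so rows that repeat a pose let the fingers close. It gives the time, the measured TCP pose, the force, the opening and the grip force at its end, in the units of the state.
- ctrl.read_state(): the state, without advancing time (a new reading comes with each control period).
- get_image(name): name is "side" or "top" or "wrist"; returns a dict with "img" (400x640x3 uint8, blue, green, red), "fx", "fy", "cx", "cy" (pixels), "world_to_cam" (4x4, takes a point from world to camera coordinates). Camera axes: x right, y up, looking along -z (the intrinsics and any distortion apply to the point x, -y, -z); pixel columns grow to the right and rows downward; lengths in m; the calibration is good to about 2 mm. A picture is of the moment at which its call begins. There is no depth.
- ctrl.close_job(): hands the job in; it is judged then, once.
The state is a dict: "time_s": time; "joints": joint angles; "joint_vel": joint speeds; "joint_torque": joint torques, N m; "tool_pos": TCP position; "ee_rot": TCP orientation; "ft_force": force on the tool from outside, world axes, zero at the start; "wrist_torque": the same for the moment, N m; "width": finger opening in m; "grasp_force": force on a finger pad.
Only numpy, scipy, OpenCV 4.12 (cv2) and the standard library are available. Lean on these libraries where they do the work, as an engineer would, in place of code of your own. Each camera call takes 0.05 s, during which the arm holds its last target. There are 200 camera calls.

## Working session

There is one attempt and no reset: what is moved stays moved. The work goes in short steps, Python scripts to look and compute and a tool call to move; the robot and the scene stay as the last step left them, time stands still between calls to the robot, and variables do not carry over. Pictures are saved under pics/ and viewed, at most 10 in all, crops included, and the job is handed in when it is done.

Besides the shell and the picture viewer there is one more tool, called after "Call:" in YAML: its name, and indented under it one key for each argument. jog_arm: Moves the arm, as the interface text tells. Its arguments: {"type":"object","properties":{"plan":{"type":"array","items":{"type":"object","properties":{"x":{"type":"number"},"y":{"type":"number"},"z":{"type":"number"},"rx":{"type":"number"},"ry":{"type":"number"},"rz":{"type":"number"},"claw":{"type":"number"}}}},"squeeze":{"type":"number"}},"required":["plan"]}

```bash
mkdir -p pics; ls; cat > h.py <<'E'
import numpy as np, cv2
from workcell import ctrl, get_image
def grab(n, f=None):
    d=get_image(n)
    if f: cv2.imwrite('pics/'+f, d['img'])
    return d
def proj(d,p):
    q=d['world_to_cam']@np.append(p,1.)
    return np.array([d['cx']+d['fx']*q[0]/-q[2], d['cy']-d['fy']*q[1]/-q[2]])
def ray(d,u,v):
    M=np.array(d['world_to_cam']);R=M[:3,:3];o=-R.T@M[:3,3]
    r=R.T@np.array([(u-d['cx'])/d['fx'],-(v-d['cy'])/d['fy'],-1.]);return o,r
def onz(d,u,v,z):
    o,r=ray(d,u,v);return o+r*(z-o[2])/r[2]
E
python3 - <<'E'
from h import *
for n in('top','side'):
    d=grab(n,n+'0.png'); print(n,[k for k in d],d['fx'],d['cx'],d['cy'],np.round(np.array(d['world_to_cam']),3).tolist(),{k:d[k] for k in d if k not in('img','world_to_cam')})
print(ctrl.read_state(),ctrl.tips_ahead)
E
```

```text
pics
top ['img', 'fx', 'fy', 'cx', 'cy', 'world_to_cam'] 363.8117201635838 317.65991975462475 195.23047723606382 [[0.006, -1.0, 0.008, -0.011], [0.99, 0.007, 0.144, -0.596], [-0.144, 0.007, 0.99, -1.026], [0.0, 0.0, 0.0, 1.0]] {'fx': 363.8117201635838, 'fy': 363.8117201635838, 'cx': 317.65991975462475, 'cy': 195.23047723606382}
side ['img', 'fx', 'fy', 'cx', 'cy', 'world_to_cam'] 375.00371695130013 318.08019943177777 197.4966570684617 [[0.999, -0.045, -0.005, -0.603], [0.027, 0.492, 0.87, -0.145], [-0.036, -0.869, 0.493, -1.096], [0.0, 0.0, 0.0, 1.0]] {'fx': 375.00371695130013, 'fy': 375.00371695130013, 'cx': 318.08019943177777, 'cy': 197.4966570684617}
{'time_s': 0.1, 'joints': array([ 1.13899086,  0.39915347,  0.04506676,  1.53771831, -0.01870075,
        1.20689835, -0.05072102]), 'joint_vel': array([-0.0002874 , -0.00055397, -0.0015452 , -0.00244439, -0.00064304,
       -0.00012253,  0.00027238]), 'joint_torque': array([ 2.75978462e-03, -4.76267552e+01,  1.36979688e+00, -2.54952925e+01,
        1.19352713e-02,  5.09338483e-03, -2.60209578e-05]), 'tool_pos': array([ 0.21218519, -0.61382348,  0.23836093]), 'ee_rot': array([-3.09650063e+00, -5.20176098e-01,  6.63159653e-04]), 'ft_force': array([ 0.25644002, -1.26680412,  0.52270262]), 'wrist_torque': array([-0.06541527,  0.02710217,  0.00449869]), 'grasp_force': 0.0, 'width': 0.08565787724620384} 0.008
```

View pics/top0.png

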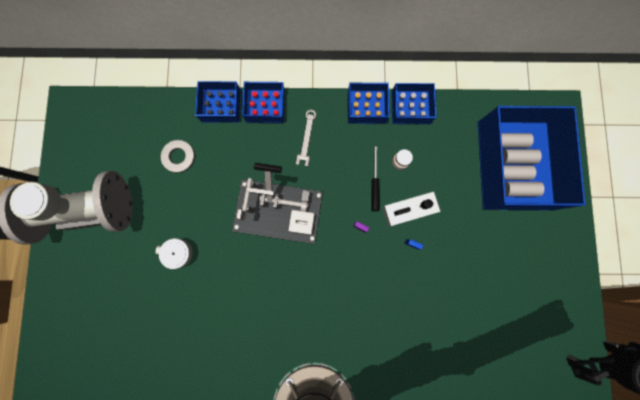

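View pics/side0.png

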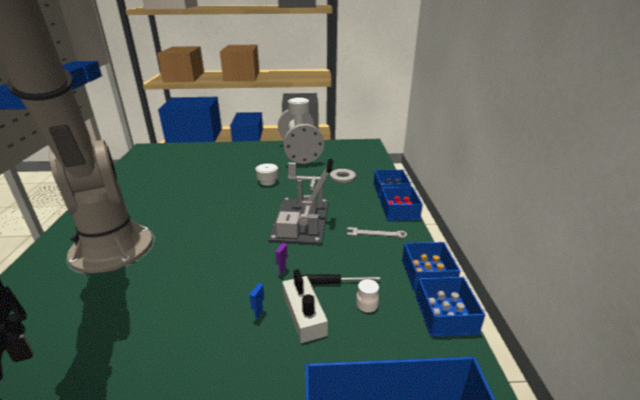

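Top view: the candidates for the gauge are the flat black head at (403,211), the round black plug at (426,204), the purple look-alike (361,227), and the blue one (415,243). I choose the flat black one. The block with the slot is at (301,222), the lever bar at (267,167) and the catch tab near (247,200). I'll check in a close crop.

```bash
python3 - <<'E'
from h import *
a=cv2.imread('pics/top0.png')
c=a[150:250,225:345]; e=a[170:250,350:450]
c=cv2.resize(c,None,fx=5,fy=5,interpolation=cv2.INTER_CUBIC);e=cv2.resize(e,None,fx=2,fy=2,interpolation=cv2.INTER_CUBIC)
o=np.zeros((500,800,3),np.uint8);o[:500,:600]=c;o[:160,600:800]=e
cv2.imwrite('pics/c1.png',o)
d=get_image('top')
# stand: white blob
hsv=cv2.cvtColor(a,cv2.COLOR_BGR2HSV)
def mask(roi,lo,hi):
    m=cv2.inRange(hsv,lo,hi);k=np.zeros_like(m);x0,y0,x1,y1=roi;k[y0:y1,x0:x1]=m[y0:y1,x0:x1];return k
m=mask((380,185,445,232),(0,0,130),(180,60,255))
cs,_=cv2.findContours(m,cv2.RETR_EXTERNAL,cv2.CHAIN_APPROX_NONE);c=max(cs,key=cv2.contourArea)
r=cv2.minAreaRect(c);b=cv2.boxPoints(r);print('stand',r)
P=np.array([onz(d,u,v,.045)[:2] for u,v in b]);print(P,P.mean(0))
for i in range(4):print(np.linalg.norm(P[i]-P[i-1]),np.degrees(np.arctan2(*(P[i]-P[i-1])[::-1])))
m=mask((380,185,445,232),(0,0,0),(180,255,45))
cs,_=cv2.findContours(m,cv2.RETR_EXTERNAL,cv2.CHAIN_APPROX_NONE)
for c in cs:
    if cv2.contourArea(c)>20: r=cv2.minAreaRect(c);print(r,onz(d,*r[0],.085))
for n,u,v,z in(('slot',301,222,.062),('bar',267,167,.19),('tab',247,200,.16)):print(n,onz(d,u,v,z))
E
```

```text
stand ((412.1824035644531, 208.19676208496094), (22.079999923706055, 52.159996032714844), 73.73979187011719)
[[ 0.56833303 -0.20183696]
 [ 0.61271406 -0.35047682]
 [ 0.55011233 -0.36608636]
 [ 0.5065262  -0.21856331]] [ 0.55942141 -0.28424086]
0.06403010748550414 15.142837233336982
0.15512409257897422 -73.37537720964664
0.06451848190492618 -165.99899279139578
0.15382717638420854 106.45993290463014
((426.0000305175781, 204.00003051757812), (6.260990142822266, 10.733126640319824), 63.43495178222656) [ 0.56695334 -0.31266417  0.085     ]
slot [0.51546733 0.03983406 0.062     ]
bar [0.64641918 0.12362345 0.19      ]
tab [0.56489374 0.17743142 0.16      ]
```

View pics/c1.png

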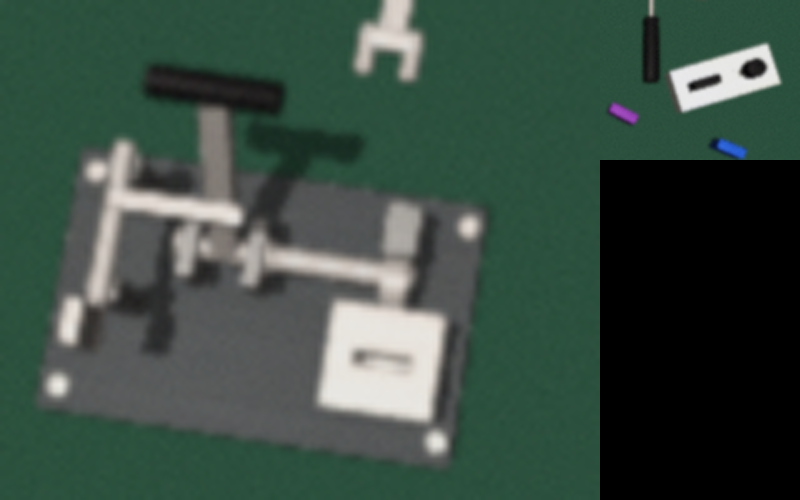

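The crop shows the flat rectangular head in the near (left) seat at about (402,211) and the round plug at (426,204). The slot is at about (301,222), and the fixture yaw is about -7°. Next I move above the gauge.

Call:
jog_arm:
  plan:
    - {"x":8,"y":9,"z":0,"rz":0.15,"claw":-1}
    - {"x":16,"y":18,"z":0,"rz":0.3}
    - {"x":24,"y":27,"z":0,"rz":0.45}
    - {"x":33.5,"y":36.5,"z":-1,"rz":0.6}
    - {"x":33.5,"y":36.5,"z":-1,"rz":0.75}
    - {"x":33.5,"y":36.5,"z":-1,"rz":0.9}
    - {"x":33.5,"y":36.5,"z":-1,"rz":1.05}
    - {"x":33.5,"y":36.5,"z":-1,"rz":1.2}
    - {"x":33.5,"y":36.5,"z":-1,"rz":1.35}
    - {"x":33.5,"y":36.5,"z":-1,"rz":1.51}
    - {"x":33.5,"y":36.5,"z":-1,"rz":1.51}
    - {"x":33.5,"y":36.5,"z":-1,"rz":1.51}

```text
invalid input at $.plan[0]: expected keys x, y, z, rx, ry, rz, claw
```

Call:
jog_arm:
  plan:
    - {"x":8,"y":9,"z":0,"rx":0,"ry":0,"rz":0.15,"claw":-1}
    - {"x":16,"y":18,"z":0,"rx":0,"ry":0,"rz":0.3,"claw":-1}
    - {"x":24,"y":27,"z":0,"rx":0,"ry":0,"rz":0.45,"claw":-1}
    - {"x":33.5,"y":36.5,"z":-1,"rx":0,"ry":0,"rz":0.6,"claw":-1}
    - {"x":33.5,"y":36.5,"z":-1,"rx":0,"ry":0,"rz":0.75,"claw":-1}
    - {"x":33.5,"y":36.5,"z":-1,"rx":0,"ry":0,"rz":0.9,"claw":-1}
    - {"x":33.5,"y":36.5,"z":-1,"rx":0,"ry":0,"rz":1.05,"claw":-1}
    - {"x":33.5,"y":36.5,"z":-1,"rx":0,"ry":0,"rz":1.2,"claw":-1}
    - {"x":33.5,"y":36.5,"z":-1,"rx":0,"ry":0,"rz":1.35,"claw":-1}
    - {"x":33.5,"y":36.5,"z":-1,"rx":0,"ry":0,"rz":1.51,"claw":-1}
    - {"x":33.5,"y":36.5,"z":-1,"rx":0,"ry":0,"rz":1.51,"claw":-1}
    - {"x":33.5,"y":36.5,"z":-1,"rx":0,"ry":0,"rz":1.51,"claw":-1}

```text
time_s: 1.35
tool_pos: [0.5478, -0.2481, 0.2289]
ee_rot: [-1.896, -2.504, 0.0]
ft_force: [-0.0, -1.6, -0.3]
width: 0.0852
grasp_force: 0.0
```

Call:
jog_arm:
  plan:
    - {"x":0,"y":0,"z":0,"rx":0,"ry":0,"rz":0,"claw":-1}
    - {"x":0,"y":0,"z":0,"rx":0,"ry":0,"rz":0,"claw":-1}

```text
time_s: 1.55
tool_pos: [0.5462, -0.2514, 0.2292]
ee_rot: [-1.904, -2.498, 0.002]
ft_force: [-0.7, 0.6, 1.2]
width: 0.0855
grasp_force: 0.0
```

```bash
python3 - <<'E'
from h import *
from scipy.spatial.transform import Rotation as R
s=ctrl.read_state();print(s['time_s'],s['tool_pos'],R.from_rotvec(s['ee_rot']).as_matrix().round(3).tolist())
d=grab('wrist','w1.png');print(np.array(d['world_to_cam']).round(3).tolist(),d['fx'])
E
```

```text
1.55 [ 0.54615378 -0.25135662  0.22918044] [[-0.265, 0.964, -0.001], [0.964, 0.265, -0.001], [-0.001, -0.001, -1.0]]
[[0.964, 0.267, -0.001, -0.459], [-0.257, 0.929, -0.265, 0.405], [-0.069, 0.256, 0.964, -0.266], [0.0, 0.0, 0.0, 1.0]] 359.8385968599675
```

View pics/w1.png

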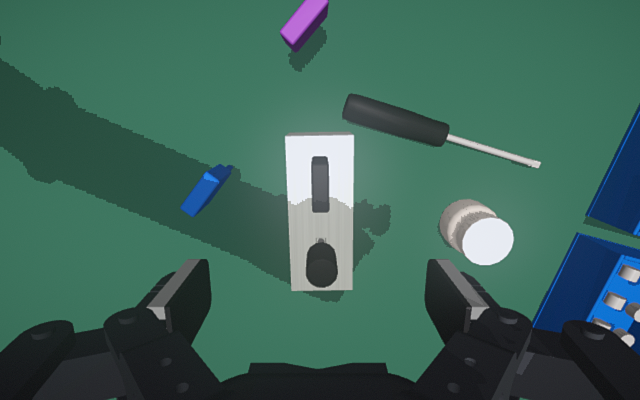

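The wrist view shows the stand aligned with the image. The flat black gauge head is at about (320,183) and the round plug at (321,265); blue is at (207,190) and purple at (305,22).

```bash
python3 - <<'E'
from h import *
from scipy.spatial.transform import Rotation as R
d=grab('wrist');a=d['img'];g=cv2.cvtColor(a,cv2.COLOR_BGR2GRAY)
m=cv2.inRange(g,0,75);k=np.zeros_like(m);k[140:225,295:345]=m[140:225,295:345]
cs,_=cv2.findContours(k,cv2.RETR_EXTERNAL,cv2.CHAIN_APPROX_NONE);c=max(cs,key=cv2.contourArea)
print(cv2.boundingRect(c),cv2.minAreaRect(c),cv2.contourArea(c))
print(g[150:220:2,320],g[170,300:340])
# rays: top edges of head at z=.089
x,y,w,h=cv2.boundingRect(c)
P=[onz(d,u,v,.089) for u,v in((x,y),(x+w,y),(x,y+h),(x+w,y+h))];print(np.round(P,4))
yaw=np.radians(15.6);Rz=R.from_euler('z',yaw).as_matrix()
for c0 in((.549,-.248),(.553,-.248)):
  print([proj(d,np.r_[c0,0]+Rz@np.array([sx*.007,sy*.02,0])+[0,0,z]).round(1).tolist() for z in(.045,.089) for sx in(-1,1) for sy in(-1,1)])
m=cv2.inRange(g,150,255);k=np.zeros_like(m);k[120:300,275:365]=m[120:300,275:365]
# stand corners on top z=.045 from wrist
pts=cv2.findNonZero(k);b=cv2.boxPoints(cv2.minAreaRect(pts));print(b);P=np.array([onz(d,u,v,.045)[:2] for u,v in b]);print(P,P.mean(0),[np.linalg.norm(P[i]-P[i-1]) for i in range(4)])
E
```

```text
(313, 202, 15, 10) ((320.9310607910156, 208.67242431640625), (7.484468460083008, 16.413307189941406), 66.80140686035156) 1.0
[237 237 241 135  83  86  86  92 105 105 104 104 103 102 103 103 101 101
 100 100  98  98  95  96  95  93  82  82  82  81  78 110 183 179 180] [237 236 236 238 237 237 237 237 238 242 214 113  90 103 103 104 106 105
 104 105 104 104 104 104 105 105 101  85 140 246 242 238 237 238 237 237
 237 237 237 237]
[[ 0.5447 -0.2581  0.089 ]
 [ 0.5561 -0.2549  0.089 ]
 [ 0.5469 -0.266   0.089 ]
 [ 0.5584 -0.2628  0.089 ]]
[[313.5, 201.5], [313.3, 158.0], [328.8, 201.5], [329.1, 158.0], [312.9, 215.9], [312.6, 166.2], [330.4, 215.8], [330.8, 166.2]]
[[317.8, 202.7], [317.7, 159.2], [333.0, 202.6], [333.4, 159.2], [317.7, 217.1], [317.6, 167.6], [335.2, 217.1], [335.8, 167.5]]
[[284. 135.]
 [353. 135.]
 [353. 290.]
 [284. 290.]]
[[ 0.50691325 -0.2180419 ]
 [ 0.5649227  -0.20196649]
 [ 0.60878089 -0.34560786]
 [ 0.54343286 -0.36375044]] [ 0.55601243 -0.28234167] [np.float64(0.15021538071171903), np.float64(0.06019564467500516), np.float64(0.1501878270014432), np.float64(0.06781974916968987)]
```

Call:
jog_arm:
  plan:
    - {"x":0.1,"y":0.3,"z":-3,"rx":0,"ry":0,"rz":0,"claw":-1}
    - {"x":0.1,"y":0.3,"z":-6,"rx":0,"ry":0,"rz":0,"claw":-1}
    - {"x":0.1,"y":0.3,"z":-9,"rx":0,"ry":0,"rz":0,"claw":-1}
    - {"x":0.1,"y":0.3,"z":-11,"rx":0,"ry":0,"rz":0,"claw":-1}
    - {"x":0.1,"y":0.3,"z":-12,"rx":0,"ry":0,"rz":0,"claw":-1}
    - {"x":0.1,"y":0.3,"z":-12,"rx":0,"ry":0,"rz":0,"claw":-1}
    - {"x":0.1,"y":0.3,"z":-12,"rx":0,"ry":0,"rz":0,"claw":-1}

```text
time_s: 2.35
tool_pos: [0.549, -0.2469, 0.1103]
ee_rot: [1.899, 2.5, 0.001]
ft_force: [-0.1, -0.2, 0.6]
width: 0.0856
grasp_force: 0.0
```

```bash
python3 - <<'E'
from h import *
s=ctrl.read_state();print(s['time_s'],s['tool_pos'],s['ee_rot'],s['joint_vel'].round(3))
d=grab('wrist');g=cv2.cvtColor(d['img'],cv2.COLOR_BGR2GRAY)
for c0 in((.547,-.246),):
  print([proj(d,np.r_[c0,0]+[sx*.007*.964-sy*.02*.267,sx*.007*.267+sy*.02*.964,z]).round(1).tolist() for z in(.045,.089) for sx in(-1,1) for sy in(-1,1)])
cv2.imwrite('pics/w2.png',d['img'])
E
```

```text
2.35 [ 0.54898044 -0.24687396  0.11030691] [1.89941300e+00 2.50032084e+00 7.31104128e-04] [-0.003 -0.015 -0.003 -0.012  0.     0.     0.   ]
[[302.2, 254.6], [301.6, 189.5], [325.6, 254.6], [326.2, 189.5], [298.6, 291.4], [297.6, 211.7], [327.7, 291.5], [328.6, 211.8]]
```

View pics/w2.png

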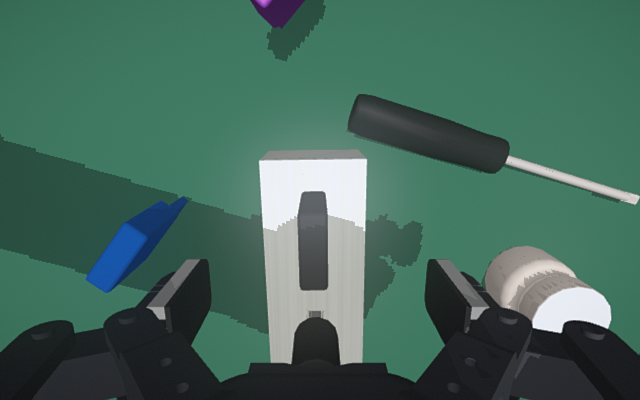

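The wrist view shows the head at columns 298–328, rows 192–291, which matches a gauge at (0.547,-0.246). Descending and gripping.

Call:
jog_arm:
  plan:
    - {"x":-0.2,"y":0.1,"z":-2,"rx":0,"ry":0,"rz":0,"claw":-1}
    - {"x":-0.2,"y":0.1,"z":-4,"rx":0,"ry":0,"rz":0,"claw":-1}
    - {"x":-0.2,"y":0.1,"z":-4.8,"rx":0,"ry":0,"rz":0,"claw":-1}
    - {"x":-0.2,"y":0.1,"z":-4.8,"rx":0,"ry":0,"rz":0,"claw":-0.5}
    - {"x":-0.2,"y":0.1,"z":-4.8,"rx":0,"ry":0,"rz":0,"claw":0}
    - {"x":-0.2,"y":0.1,"z":-4.8,"rx":0,"ry":0,"rz":0,"claw":0.4}
    - {"x":-0.2,"y":0.1,"z":-4.8,"rx":0,"ry":0,"rz":0,"claw":1}
    - {"x":-0.2,"y":0.1,"z":-4.8,"rx":0,"ry":0,"rz":0,"claw":1}
    - {"x":-0.2,"y":0.1,"z":-4.8,"rx":0,"ry":0,"rz":0,"claw":1}
    - {"x":-0.2,"y":0.1,"z":-4.8,"rx":0,"ry":0,"rz":0,"claw":1}
    - {"x":-0.2,"y":0.1,"z":-4.8,"rx":0,"ry":0,"rz":0,"claw":1}
  squeeze: 40

```text
time_s: 3.5
tool_pos: [0.5469, -0.2456, 0.0621]
ee_rot: [1.899, 2.501, 0.0]
ft_force: [-0.2, 1.0, 6.0]
width: 0.0135
grasp_force: 39.8
```

Call:
jog_arm:
  plan:
    - {"x":0,"y":0,"z":2,"rx":0,"ry":0,"rz":0,"claw":1}
    - {"x":0,"y":0,"z":5,"rx":0,"ry":0,"rz":0,"claw":1}
    - {"x":0,"y":0,"z":9,"rx":0,"ry":0,"rz":0,"claw":1}
    - {"x":0,"y":2,"z":13,"rx":0,"ry":0,"rz":-0.1,"claw":1}
    - {"x":-1,"y":6,"z":15,"rx":0,"ry":0,"rz":-0.2,"claw":1}
    - {"x":-2,"y":10,"z":15,"rx":0,"ry":0,"rz":-0.3,"claw":1}
    - {"x":-3,"y":14,"z":15,"rx":0,"ry":0,"rz":-0.39,"claw":1}
    - {"x":-3,"y":18,"z":15,"rx":0,"ry":0,"rz":-0.39,"claw":1}
    - {"x":-3,"y":20.5,"z":15,"rx":0,"ry":0,"rz":-0.39,"claw":1}
    - {"x":-3,"y":21.5,"z":15,"rx":0,"ry":0,"rz":-0.39,"claw":1}
    - {"x":-3,"y":21.5,"z":15,"rx":0,"ry":0,"rz":-0.39,"claw":1}
    - {"x":-3,"y":21.5,"z":15,"rx":0,"ry":0,"rz":-0.39,"claw":1}

```text
time_s: 4.7
tool_pos: [0.5162, -0.0322, 0.2109]
ee_rot: [2.35, 2.084, -0.002]
ft_force: [-0.5, -0.4, -1.0]
width: 0.0136
grasp_force: 39.7
```

```bash
python3 - <<'E'
from h import *
s=ctrl.read_state();print(s['time_s'],s['tool_pos'],s['ee_rot'],s['joint_vel'].round(3),s['width'],s['grasp_force'])
d=grab('wrist','w3.png');np.save('w3.npy',np.array(d['world_to_cam']))
E
```

```text
4.7 [ 0.51624181 -0.03224522  0.21093724] [ 2.35023422e+00  2.08420536e+00 -1.92915473e-03] [ 0.014  0.002  0.012 -0.004 -0.002  0.001 -0.002] 0.013560315344399358 39.66546177864075
```

View pics/w3.png

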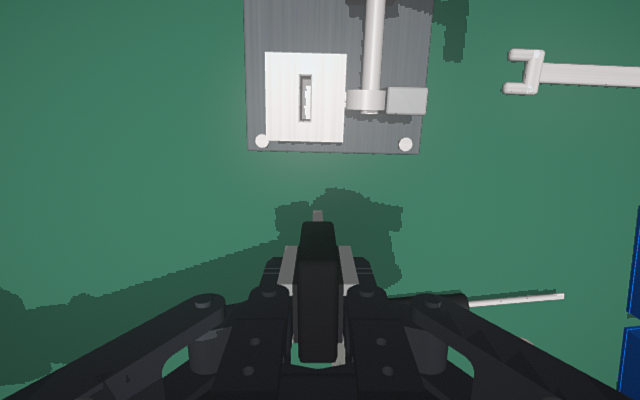

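The wrist view shows the block top at columns 265–346, rows 53–142, the slot at about (305,98), and the gauge held straight with its blade tip at (317,213).

```bash
python3 - <<'E'
from h import *
d=grab('wrist');g=cv2.cvtColor(d['img'],cv2.COLOR_BGR2GRAY)
m=np.zeros_like(g);m[46:150,256:348]=cv2.inRange(g,185,255)[46:150,256:348]
m[130:,:274]=0
cs,_=cv2.findContours(m,cv2.RETR_EXTERNAL,cv2.CHAIN_APPROX_NONE);c=max(cs,key=cv2.contourArea)
r=cv2.minAreaRect(c);b=cv2.boxPoints(r);print(r)
P=np.array([onz(d,u,v,.062)[:2] for u,v in b]);print(P,P.mean(0))
for i in range(4):e=P[i]-P[i-1];print(np.linalg.norm(e),np.degrees(np.arctan2(e[1],e[0])))
print('row98',g[98,295:320],'col305',g[68:82,305],g[112:128,305])
# slot opening: left/right dark-bright
for u,v in((299.5,98),(312,98),(305.5,75),(305.5,122)):print(onz(d,u,v,.062))
y=np.radians(-6.8)
for cc in(P.mean(0),):
  print([proj(d,[cc[0]+sx*np.cos(y)-sy*np.sin(y),cc[1]+sx*np.sin(y)+sy*np.cos(y),.062]).round(1).tolist() for sx,sy in((-.004,-.0165),(.004,-.0165),(.004,.0165),(-.004,.0165),(.03,.032),(-.03,-.032))])
s=ctrl.read_state();print(s['tool_pos'])
# gauge tip prediction
t=s['tool_pos'];print(proj(d,t-[0,0,.053]),proj(d,t+[0,.02,-.009+.014]))
E
```

```text
((304.10809326171875, 96.13573455810547), (82.15750122070312, 88.55591583251953), 1.2730300426483154)
[[0.47815837 0.0139614 ]
 [0.48980267 0.07702569]
 [0.54929424 0.06863845]
 [0.54148447 0.00496323]] [0.51468494 0.0411472 ]
0.06396218862278899 171.91283219231735
0.06413028866218963 79.53862956569388
0.060079886020391236 -8.024779922522745
0.06415236760127874 -96.99241261448171
row98 [237 240 241 206 172 117 116 172 173 182 237 245 241 240 238 207 217 240
 239 238 238 237 237 237 238] col305 [240 240 240 241 241 230 189 131 109 110 129 180 180 178] [244 244 244 237 189 179 149 132 165 203 240 238 236 236 236 235]
[0.5111912  0.04121701 0.062     ]
[0.5205657  0.04009349 0.062     ]
[0.51778775 0.05695056 0.062     ]
[0.51342911 0.02312252 0.062     ]
[[299.1, 119.9], [309.5, 119.9], [309.3, 74.4], [298.5, 74.4], [344.7, 51.9], [266.0, 140.4]]
[ 0.51632939 -0.03265221  0.21098646]
[317.83165209 232.39927222] [311.5635463  235.49967242]
```

Call:
jog_arm:
  plan:
    - {"x":0,"y":3,"z":0,"rx":0,"ry":0,"rz":-0.02,"claw":1}
    - {"x":-0.1,"y":6,"z":0,"rx":0,"ry":0,"rz":-0.02,"claw":1}
    - {"x":-0.1,"y":7.3,"z":-2,"rx":0,"ry":0,"rz":-0.02,"claw":1}
    - {"x":-0.1,"y":7.3,"z":-5,"rx":0,"ry":0,"rz":-0.02,"claw":1}
    - {"x":-0.1,"y":7.3,"z":-7.5,"rx":0,"ry":0,"rz":-0.02,"claw":1}
    - {"x":-0.1,"y":7.3,"z":-8.4,"rx":0,"ry":0,"rz":-0.02,"claw":1}
    - {"x":-0.1,"y":7.3,"z":-8.4,"rx":0,"ry":0,"rz":-0.02,"claw":1}
    - {"x":-0.1,"y":7.3,"z":-8.4,"rx":0,"ry":0,"rz":-0.02,"claw":1}
    - {"x":-0.1,"y":7.3,"z":-8.4,"rx":0,"ry":0,"rz":-0.02,"claw":1}

```text
time_s: 5.7
tool_pos: [0.5167, 0.0425, 0.1288]
ee_rot: [2.369, 2.061, 0.004]
ft_force: [0.6, -0.9, -1.2]
width: 0.0138
grasp_force: 39.7
```

```bash
python3 - <<'E'
from h import *
s=ctrl.read_state();t=s['tool_pos'];print(s['time_s'],t,s['ee_rot'],s['joint_vel'].round(3),s['ft_force'])
d=grab('wrist');d2=grab('side')
y=np.radians(-8.1)
def f(c,sx,sy,z):return np.array([c[0]+sx*np.cos(y)-sy*np.sin(y),c[1]+sx*np.sin(y)+sy*np.cos(y),z])
print('slot+y corners',[proj(d,f((.515,.041),sx,.0165,.062)).round(1).tolist() for sx in(-.004,.004)],'block',[proj(d,f((.515,.041),sx,.032,.062)).round(1).tolist() for sx in(-.03,.03)])
print('blade +y edge at tip',[proj(d,f(t,sx,.013,t[2]-.053)).round(1).tolist() for sx in(-.0015,.0015)], 'tip centre side',proj(d2,t-[0,0,.053]),'slot side',proj(d2,[.515,.041,.062]))
a=cv2.resize(d['img'][100:300,240:400],None,fx=2.5,fy=2.5,interpolation=cv2.INTER_CUBIC)
b=cv2.resize(d2['img'][170:250,260:340],None,fx=5,fy=5,interpolation=cv2.INTER_CUBIC)
o=np.zeros((500,800,3),np.uint8);o[:500,:400]=a;o[:400,400:800]=b;cv2.imwrite('pics/c2.png',o)
E
```

```text
5.7 [0.51667189 0.04245472 0.12875534] [2.36863577 2.06092391 0.00356659] [-0.001 -0.005 -0.001  0.001  0.002  0.002  0.001] [ 0.57442434 -0.91280078 -1.22075151]
slot+y corners [[308.1, 200.1], [322.0, 200.2]] block [[262.1, 173.5], [368.1, 173.9]]
blade +y edge at tip [[314.9, 209.9], [320.4, 209.9]] tip centre side [288.02023451 212.53561659] slot side [287.65357281 216.72464631]
```

View pics/c2.png

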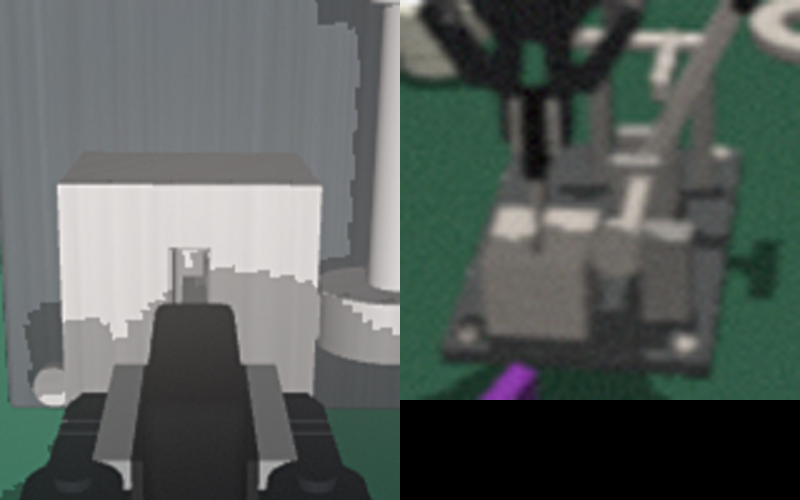

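The crop shows the slot end at about (315.6,199) and the blade above it about 1.3 mm too far in +x and 1.5 mm too far in +y. I correct this and start the insertion.

Call:
jog_arm:
  plan:
    - {"x":-0.13,"y":-0.15,"z":0,"rx":0,"ry":0,"rz":0,"claw":1}
    - {"x":-0.13,"y":-0.15,"z":0,"rx":0,"ry":0,"rz":0,"claw":1}
    - {"x":-0.13,"y":-0.15,"z":-0.7,"rx":0,"ry":0,"rz":0,"claw":1}
    - {"x":-0.13,"y":-0.15,"z":-1.3,"rx":0,"ry":0,"rz":0,"claw":1}
    - {"x":-0.13,"y":-0.15,"z":-1.9,"rx":0,"ry":0,"rz":0,"claw":1}
    - {"x":-0.13,"y":-0.15,"z":-2.3,"rx":0,"ry":0,"rz":0,"claw":1}
    - {"x":-0.13,"y":-0.15,"z":-2.3,"rx":0,"ry":0,"rz":0,"claw":1}
    - {"x":-0.13,"y":-0.15,"z":-2.3,"rx":0,"ry":0,"rz":0,"claw":1}

```text
time_s: 6.6
tool_pos: [0.514, 0.0412, 0.1042]
ee_rot: [-2.369, -2.063, 0.0]
ft_force: [-0.7, 0.5, -0.2]
width: 0.0135
grasp_force: 39.6
```

Call:
jog_arm:
  plan:
    - {"x":0.1,"y":0,"z":-0.6,"rx":0,"ry":0,"rz":0,"claw":1}
    - {"x":0.1,"y":0,"z":-1.2,"rx":0,"ry":0,"rz":0,"claw":1}
    - {"x":0.1,"y":0,"z":-1.8,"rx":0,"ry":0,"rz":0,"claw":1}
    - {"x":0.1,"y":0,"z":-2.2,"rx":0,"ry":0,"rz":0,"claw":1}
    - {"x":0.1,"y":0,"z":-2.5,"rx":0,"ry":0,"rz":0,"claw":1}
    - {"x":0.1,"y":0,"z":-2.7,"rx":0,"ry":0,"rz":0,"claw":1}
    - {"x":0.1,"y":0,"z":-2.7,"rx":0,"ry":0,"rz":0,"claw":1}

```text
time_s: 7.3
tool_pos: [0.5147, 0.0411, 0.079]
ee_rot: [2.369, 2.063, -0.003]
ft_force: [-5.8, -0.7, 15.2]
width: 0.0134
grasp_force: 41.9
```

Call:
jog_arm:
  plan:
    - {"x":0,"y":0,"z":0.1,"rx":0,"ry":0,"rz":0,"claw":0.5}
    - {"x":0,"y":0,"z":0.1,"rx":0,"ry":0,"rz":0,"claw":0.2}
    - {"x":0,"y":0,"z":0.1,"rx":0,"ry":0,"rz":0,"claw":0.1}
    - {"x":0,"y":0,"z":0.1,"rx":0,"ry":0,"rz":0,"claw":0.1}
    - {"x":0,"y":0,"z":2,"rx":0,"ry":0,"rz":0,"claw":0.1}
    - {"x":0,"y":0,"z":5,"rx":0,"ry":0,"rz":0,"claw":0.1}
    - {"x":0,"y":0,"z":10,"rx":0,"ry":0,"rz":0,"claw":0.1}
    - {"x":0,"y":0,"z":14,"rx":0,"ry":0,"rz":0,"claw":0.1}
    - {"x":0,"y":0,"z":17,"rx":0,"ry":0,"rz":0,"claw":0.1}
    - {"x":0,"y":0,"z":17,"rx":0,"ry":0,"rz":0,"claw":0.1}
    - {"x":0,"y":0,"z":17,"rx":0,"ry":0,"rz":0,"claw":0.1}

```text
time_s: 8.4
tool_pos: [0.5152, 0.0411, 0.2475]
ee_rot: [2.369, 2.062, 0.001]
ft_force: [0.6, 0.1, 0.4]
width: 0.0388
grasp_force: 0.0
```

```bash
python3 - <<'E'
from h import *
s=ctrl.read_state();t=s['tool_pos'];print(s['time_s'],t,s['width'])
d=grab('wrist');d2=grab('side')
a=cv2.resize(d['img'],None,fx=.75,fy=.75,interpolation=cv2.INTER_AREA)
b=cv2.resize(d2['img'][140:250,255:345],None,fx=3.5,fy=3.5,interpolation=cv2.INTER_CUBIC)
o=np.zeros((400,800,3),np.uint8);o[:300,:480]=a;o[:385,485:800]=b;cv2.imwrite('pics/c3.png',o)
y=np.radians(-8.1);c,sn=np.cos(y),np.sin(y);sl=np.array([.5152,.041,.062])
def fx(x,yy,z):return sl+[x*c-yy*sn,x*sn+yy*c,z]
for n,p in dict(head=fx(0,0,.022),headtop=fx(0,0,.044),tabtop=fx(-.01,.155,.107),tab=fx(-.01,.155,.091),catch=fx(-.01,.155,.055),lh=fx(.05,.1,-.007),bar=fx(.05+.15*np.sin(.45),.1,-.007+.15*np.cos(.45)),barpull=fx(.05-.15*np.sin(.3),.1,-.007+.15*np.cos(.3))).items():
  u=proj(d2,p);w=proj(d,p)
  print(n,p.round(4),'side',u.round(1),'crop',((u-[255,140])*3.5+[485,0]).round(),'wr',(w*.75).round())
E
```

```text
8.4 [0.51517409 0.0410607  0.24752377] 0.038844409946054516
head [0.5152 0.041  0.084 ] side [287.4 210.4] crop [598. 247.] wr [238. 141.]
headtop [0.5152 0.041  0.106 ] side [287. 204.] crop [597. 224.] wr [238. 146.]
tabtop [0.5271 0.1959 0.169 ] side [291.2 162.5] crop [612.  79.] wr [225. -55.]
tab [0.5271 0.1959 0.153 ] side [291.4 167. ] crop [612.  95.] wr [226. -45.]
catch [0.5271 0.1959 0.117 ] side [291.8 177.1] crop [614. 130.] wr [228. -26.]
lh [0.5788 0.133  0.055 ] side [308.4 202.7] crop [672. 219.] wr [283.  50.]
bar [0.6434 0.1238 0.1901] side [329. 165.] crop [744.  88.] wr [415.  29.]
barpull [0.5349 0.1392 0.1983] side [293.  161.3] crop [618.  74.] wr [248.  26.]
```

View pics/c3.png

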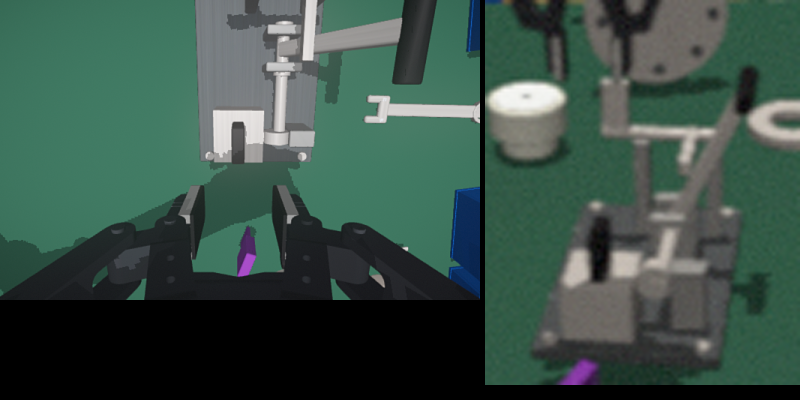

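The picture shows the gauge head sitting on the block. The catch tab (side crop about (616,105)) and the lever bar (745,90) match the predicted positions. Next I go to the lever side of the tab with the fingers shut.

Call:
jog_arm:
  plan:
    - {"x":0.2,"y":4,"z":0,"rx":0,"ry":0,"rz":0,"claw":1}
    - {"x":0.5,"y":8,"z":0,"rx":0,"ry":0,"rz":0,"claw":1}
    - {"x":0.7,"y":11.5,"z":0,"rx":0,"ry":0,"rz":0,"claw":1}
    - {"x":0.7,"y":11.9,"z":0,"rx":0,"ry":0,"rz":0,"claw":1}
    - {"x":0.7,"y":11.9,"z":-2,"rx":0,"ry":0,"rz":0,"claw":1}
    - {"x":0.7,"y":11.9,"z":-5,"rx":0,"ry":0,"rz":0,"claw":1}
    - {"x":0.7,"y":11.9,"z":-8,"rx":0,"ry":0,"rz":0,"claw":1}
    - {"x":0.7,"y":11.9,"z":-9,"rx":0,"ry":0,"rz":0,"claw":1}
    - {"x":0.7,"y":11.9,"z":-9,"rx":0,"ry":0,"rz":0,"claw":1}
    - {"x":0.7,"y":11.9,"z":-9,"rx":0,"ry":0,"rz":0,"claw":1}

```text
time_s: 9.5
tool_pos: [0.5226, 0.1602, 0.1579]
ee_rot: [2.369, 2.063, 0.001]
ft_force: [0.4, -0.3, 0.0]
width: -0.0002
grasp_force: 0.0
```

Call:
jog_arm:
  plan:
    - {"x":0.1,"y":1,"z":0.1,"rx":0,"ry":0,"rz":0,"claw":1}
    - {"x":0.2,"y":2,"z":0.2,"rx":0,"ry":0,"rz":0,"claw":1}
    - {"x":0.35,"y":2.9,"z":0.1,"rx":0,"ry":0,"rz":0,"claw":1}
    - {"x":0.5,"y":3.7,"z":0,"rx":0,"ry":0,"rz":0,"claw":1}
    - {"x":0.6,"y":4.4,"z":-0.5,"rx":0,"ry":0,"rz":0,"claw":1}
    - {"x":0.7,"y":5.1,"z":-1.0,"rx":0,"ry":0,"rz":0,"claw":1}
    - {"x":0.75,"y":5.5,"z":-1.5,"rx":0,"ry":0,"rz":0,"claw":1}
    - {"x":0.75,"y":5.7,"z":-1.9,"rx":0,"ry":0,"rz":0,"claw":1}
    - {"x":0.8,"y":5.9,"z":-2.3,"rx":0,"ry":0,"rz":0,"claw":1}
    - {"x":0.8,"y":5.9,"z":-2.4,"rx":0,"ry":0,"rz":0,"claw":1}
    - {"x":0.8,"y":5.9,"z":-2.4,"rx":0,"ry":0,"rz":0,"claw":1}

```text
time_s: 10.6
tool_pos: [0.5304, 0.2193, 0.1338]
ee_rot: [2.369, 2.062, 0.001]
ft_force: [0.8, -0.8, 4.3]
width: -0.0001
grasp_force: 2.6
```

```bash
python3 - <<'E'
from h import *
d=grab('wrist');d2=grab('side')
a=cv2.resize(d['img'],None,fx=.75,fy=.75,interpolation=cv2.INTER_AREA)
b=cv2.resize(d2['img'][140:250,255:345],None,fx=3.5,fy=3.5,interpolation=cv2.INTER_CUBIC)
o=np.zeros((400,800,3),np.uint8);o[:300,:480]=a;o[:385,485:800]=b;cv2.imwrite('pics/c4.png',o)
E
```

```text
(no output)
```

View pics/c4.png

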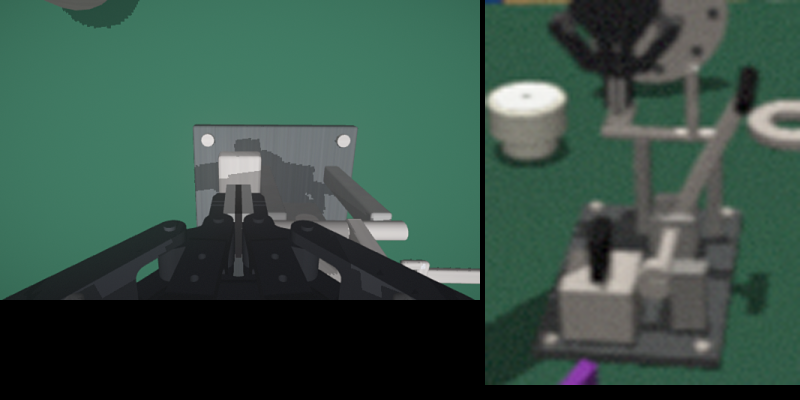

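The picture shows the catch flipped, with its rear bar standing up at crop (693,100). I give it a small extra press, then lift and move above the lever's bar, off its middle towards the right, clear of the shaft.

Call:
jog_arm:
  plan:
    - {"x":0,"y":0,"z":-0.2,"rx":0,"ry":0,"rz":0,"claw":1}
    - {"x":0,"y":0,"z":-0.2,"rx":0,"ry":0,"rz":0,"claw":1}
    - {"x":0,"y":0,"z":-0.2,"rx":0,"ry":0,"rz":0,"claw":1}
    - {"x":0,"y":0,"z":-0.2,"rx":0,"ry":0,"rz":0,"claw":1}

```text
time_s: 11.1
tool_pos: [0.5305, 0.2195, 0.1334]
ee_rot: [2.369, 2.062, 0.002]
ft_force: [-2.7, -2.8, 14.4]
width: -0.0
grasp_force: 7.3
```

Call:
jog_arm:
  plan:
    - {"x":0,"y":0,"z":3,"rx":0,"ry":0,"rz":0,"claw":1}
    - {"x":0,"y":0,"z":7,"rx":0,"ry":0,"rz":0,"claw":1}
    - {"x":0,"y":0,"z":12,"rx":0,"ry":0,"rz":0,"claw":1}
    - {"x":0,"y":-2,"z":14,"rx":0,"ry":0,"rz":0,"claw":0.5}
    - {"x":3,"y":-5,"z":14,"rx":0,"ry":0,"rz":0,"claw":0}
    - {"x":6,"y":-8,"z":14,"rx":0,"ry":0,"rz":0,"claw":0}
    - {"x":9,"y":-10,"z":14,"rx":0,"ry":0,"rz":0,"claw":0}
    - {"x":11,"y":-11.7,"z":14,"rx":0,"ry":0,"rz":0,"claw":0}
    - {"x":11,"y":-11.7,"z":14,"rx":0,"ry":0,"rz":0,"claw":0}
    - {"x":11,"y":-11.7,"z":14,"rx":0,"ry":0,"rz":0,"claw":0}

```text
time_s: 12.1
tool_pos: [0.6393, 0.1024, 0.27]
ee_rot: [-2.368, -2.061, 0.002]
ft_force: [-0.7, 0.3, -0.9]
width: 0.0428
grasp_force: 0.0
```

```bash
python3 - <<'E'
from h import *
s=ctrl.read_state();t=s['tool_pos'];print(s['time_s'],t,s['width'])
d=grab('wrist');d2=grab('side')
a=cv2.resize(d['img'],None,fx=.75,fy=.75,interpolation=cv2.INTER_AREA)
b=cv2.resize(d2['img'][140:250,255:345],None,fx=3.5,fy=3.5,interpolation=cv2.INTER_CUBIC)
o=np.zeros((400,800,3),np.uint8);o[:300,:480]=a;o[:385,485:800]=b;cv2.imwrite('pics/c5.png',o)
y=np.radians(-8.1);c,sn=np.cos(y),np.sin(y);sl=np.array([.5152,.041,.062])
def fx(x,yy,z):return sl+[x*c-yy*sn,x*sn+yy*c,z]
for sy in(.065,.1,.135):
 for sx in(-.009,.009):
  p=fx(.05+.15*np.sin(.45)+sx,sy,-.007+.15*np.cos(.45));print(sy,sx,(proj(d,p)*.75).round(1))
E
```

```text
12.1 [0.63934933 0.10239617 0.27004026] 0.042837824803189116
0.065 -0.009 [229.1 178.3]
0.065 0.009 [250.3 178.4]
0.1 -0.009 [228.9 137.8]
0.1 0.009 [251.1 137.9]
0.135 -0.009 [228.7  93.7]
0.135 0.009 [251.8  93.8]
```

View pics/c5.png

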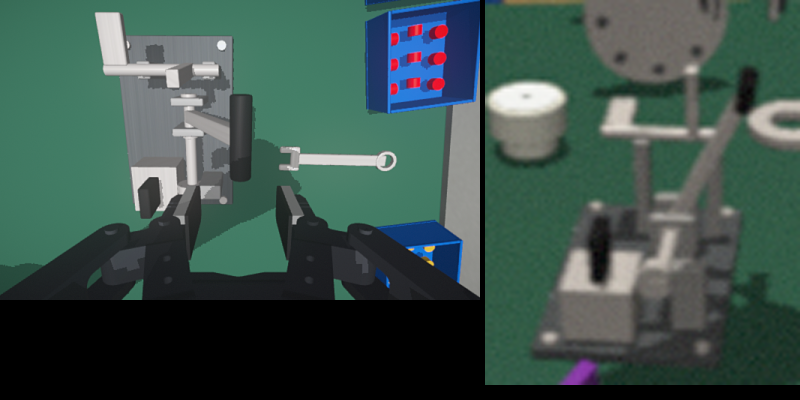

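The picture shows the catch lying open (tab to the left, bar up). The lever bar is at wrist crop columns 230–252, rows 94–181, as predicted. Descending and pinching it.

Call:
jog_arm:
  plan:
    - {"x":0.1,"y":0,"z":-3,"rx":0,"ry":0,"rz":0,"claw":0}
    - {"x":0.1,"y":0,"z":-6,"rx":0,"ry":0,"rz":0,"claw":0}
    - {"x":0.1,"y":0,"z":-8.5,"rx":0,"ry":0,"rz":0,"claw":0}
    - {"x":0.1,"y":0,"z":-9.1,"rx":0,"ry":0,"rz":0,"claw":0}
    - {"x":0.1,"y":0,"z":-9.1,"rx":0,"ry":0,"rz":0,"claw":0.3}
    - {"x":0.1,"y":0,"z":-9.1,"rx":0,"ry":0,"rz":0,"claw":0.5}
    - {"x":0.1,"y":0,"z":-9.1,"rx":0,"ry":0,"rz":0,"claw":1}
    - {"x":0.1,"y":0,"z":-9.1,"rx":0,"ry":0,"rz":0,"claw":1}
    - {"x":0.1,"y":0,"z":-9.1,"rx":0,"ry":0,"rz":0,"claw":1}
    - {"x":0.1,"y":0,"z":-9.1,"rx":0,"ry":0,"rz":0,"claw":1}
  squeeze: 50

```text
time_s: 13.2
tool_pos: [0.6413, 0.1032, 0.1823]
ee_rot: [2.369, 2.063, 0.003]
ft_force: [-2.7, 0.8, 6.7]
width: 0.0162
grasp_force: 49.1
```

Call:
jog_arm:
  plan:
    - {"x":-1.0,"y":0.15,"z":0.45,"rx":0,"ry":0,"rz":0,"claw":1}
    - {"x":-2.1,"y":0.3,"z":0.8,"rx":0,"ry":0,"rz":0,"claw":1}
    - {"x":-3.1,"y":0.45,"z":1.1,"rx":0,"ry":0,"rz":0,"claw":1}
    - {"x":-4.2,"y":0.6,"z":1.3,"rx":0,"ry":0,"rz":0,"claw":1}
    - {"x":-5.3,"y":0.75,"z":1.45,"rx":0,"ry":0,"rz":0,"claw":1}
    - {"x":-6.4,"y":0.9,"z":1.5,"rx":0,"ry":0,"rz":0,"claw":1}
    - {"x":-7.5,"y":1.1,"z":1.45,"rx":0,"ry":0,"rz":0,"claw":1}
    - {"x":-8.7,"y":1.25,"z":1.3,"rx":0,"ry":0,"rz":0,"claw":1}
    - {"x":-8.7,"y":1.25,"z":1.3,"rx":0,"ry":0,"rz":0,"claw":1}
    - {"x":-8.7,"y":1.25,"z":1.3,"rx":0,"ry":0,"rz":0,"claw":1}

```text
time_s: 14.2
tool_pos: [0.562, 0.1147, 0.1995]
ee_rot: [2.361, 2.053, 0.026]
ft_force: [7.1, -1.6, 12.8]
width: 0.0163
grasp_force: 51.0
```

Call:
jog_arm:
  plan:
    - {"x":-0.5,"y":0.1,"z":0.3,"rx":0,"ry":0,"rz":0,"claw":1}
    - {"x":-1.0,"y":0.15,"z":0.3,"rx":0,"ry":0,"rz":0,"claw":1}
    - {"x":-1.5,"y":0.2,"z":0.2,"rx":0,"ry":0,"rz":0,"claw":1}
    - {"x":-2.0,"y":0.3,"z":0.1,"rx":0,"ry":0,"rz":0,"claw":1}
    - {"x":-2.5,"y":0.35,"z":0,"rx":0,"ry":0,"rz":0,"claw":1}
    - {"x":-3.0,"y":0.4,"z":0,"rx":0,"ry":0,"rz":0,"claw":1}
    - {"x":-3.0,"y":0.4,"z":0,"rx":0,"ry":0,"rz":0,"claw":1}
    - {"x":-3.0,"y":0.4,"z":0,"rx":0,"ry":0,"rz":0,"claw":1}
    - {"x":-3.0,"y":0.4,"z":0,"rx":0,"ry":0,"rz":0,"claw":1}

```text
time_s: 15.1
tool_pos: [0.532, 0.119, 0.1957]
ee_rot: [2.363, 2.056, 0.026]
ft_force: [15.3, 1.2, -6.8]
width: 0.0156
grasp_force: 49.7
```

```bash
python3 - <<'E'
from h import *
from scipy.spatial.transform import Rotation as R
s=ctrl.read_state();t=s['tool_pos'];print(s['time_s'],t,R.from_rotvec(s['ee_rot']).as_matrix().round(3).tolist(),s['joint_vel'].round(3),s['wrist_torque'])
y=np.radians(-8.1);c,sn=np.cos(y),np.sin(y);sl=np.array([.5152,.041,.062])
def fx(x,yy,z):return sl+[x*c-yy*sn,x*sn+yy*c,z]
for n in('wrist','top','side'):
  d=grab(n,'e_'+n+'.png');a=d['img'];g=a.max(2)
  for th in(.55,.65,.75):
    f=.45-th;b=[proj(d,fx(.05+.15*np.sin(f),yy,-.007+.15*np.cos(f))) for yy in(.067,.1,.133)]
    m=proj(d,fx(.05+.1*np.sin(f),.1,-.007+.1*np.cos(f)))
    print(n,th,np.round(b,1).tolist(),'shaft@100',m.round(1))
d=grab('top');g=d['img'].max(2)
print('top rows'); 
for v in range(160,225,3):print(v,g[v,245:285])
E
```

```text
15.1 [0.53195863 0.11895213 0.19572332] [[0.138, 0.99, 0.019], [0.99, -0.138, 0.004], [0.006, 0.018, -1.0]] [-0.001 -0.001 -0.    -0.002 -0.001  0.001 -0.001] [ 0.27839563 -3.33081253 -0.05433844]
wrist 0.55 [[392.0, 315.0], [397.1, 236.8], [402.9, 148.0]] shaft@100 [384.2 202.6]
wrist 0.65 [[354.1, 312.1], [356.8, 234.8], [359.8, 147.2]] shaft@100 [364.4 201.9]
wrist 0.75 [[317.9, 307.4], [318.3, 231.6], [318.7, 146.0]] shaft@100 [345.  200.7]
top 0.55 [[273.9, 200.1], [260.8, 198.2], [247.7, 196.2]] shaft@100 [263.9 198.9]
top 0.65 [[273.0, 206.1], [259.9, 204.1], [246.8, 202.2]] shaft@100 [263.3 202.6]
top 0.75 [[272.2, 212.0], [259.1, 210.0], [246.1, 208.1]] shaft@100 [262.8 206.4]
side 0.55 [[301.1, 164.3], [302.6, 159.8], [304.0, 155.5]] shaft@100 [304.6 174.7]
side 0.65 [[296.1, 164.8], [297.7, 160.3], [299.2, 156.0]] shaft@100 [301.4 175. ]
side 0.75 [[291.3, 165.8], [293.0, 161.3], [294.7, 157.0]] shaft@100 [298.3 175.6]
top rows
160 [80 78 77 78 77 74 78 78 68 73 77 78 78 78 78 79 79 79 80 77 79 78 77 79
 78 79 79 77 80 80 79 79 81 79 80 79 77 77 78 77]
163 [ 84  98 104 111
[... 2807 characters left out ...]
39  43  45
  43  42  44  42]
214 [153 153 152 149 150 148 149 147 143 142 140 137 136 135 132 130 126 124
 121 116 113 109 106 102  99  94  91  91 100 113 122 108  75  46  41  44
  45  46  44  43]
217 [153 154 152 152 151 150 150 148 147 144 143 140 137 136 134 131 129 127
 126 122 117 114 112 107 100 100  96  92  84  79  72  73  76  71  52  41
  42  43  42  40]
220 [155 153 151 152 151 150 151 149 146 144 144 143 142 140 137 135 133 132
 129 125 121 120 114 113 108 104  98  95  90  86  81  75  66  58  50  44
  42  41  44  43]
223 [155 154 156 154 152 151 153 151 149 148 146 145 144 140 141 138 135 134
 130 127 125 121 117 114 115 109 106 102  96  93  88  83  75  68  59  51
  45  43  42  45]
```

```bash
python3 - <<'E'
from h import *
g=cv2.imread('pics/e_wrist.png').max(2)
for v in(140,150,160,175,190):
  print(v,g[v,270:400:3])
E
```

```text
140 [134 136 139 141 140 137 137 136 138 138  98  75  56  57  52  52  52  52
  53  56  61  73 109 130 130  91  97 114 115 115 113 112 113 120 124 146
 123 117 111 108 110 110 110  92]
150 [133 132 138 139 136 137 138 136 143  54  59  60  62  63  65  67  71  72
  73  73  69  67  61  58  59  93  85 189 198 198 198 198 198 198 197 196
 197 197 197 197 197 195 197 196]
160 [134 132 137 137 136 134 135 136 140  50  56  58  59  61  62  65  67  69
  72  70  66  63  60  54  61 133 135 133 137 134  93  92 168 209 229 219
 204 165 132 132 132 130 134 135]
175 [133 129 136 135 135 132 134 135 137  47  53  55  58  60  61  63  66  68
  68  67  63  59  57  53  57  89 115 113 114 115 114 115 121 131 128 127
 126 122 131 132 133 129 133 133]
190 [133 128 132 132 132 126 133 135 134  43  51  55  56  58  59  60  64  66
  67  63  60  57  53  50  96 112 113 116 127 132 126 127 128 127 124 108
 100 100 101 100 100  99  99 132]
```

Call:
jog_arm:
  plan:
    - {"x":0,"y":0,"z":-0.1,"rx":0,"ry":0,"rz":0,"claw":1}
    - {"x":0,"y":0,"z":-0.1,"rx":0,"ry":0,"rz":0,"claw":1}
    - {"x":0,"y":0,"z":-0.1,"rx":0,"ry":0,"rz":0,"claw":1}
    - {"x":0,"y":0,"z":-0.1,"rx":0,"ry":0,"rz":0,"claw":1}
    - {"x":0,"y":0,"z":-0.1,"rx":0,"ry":0,"rz":0,"claw":1}

```text
time_s: 15.8
tool_pos: [0.532, 0.119, 0.1956]
ee_rot: [2.363, 2.055, 0.026]
ft_force: [13.6, 1.0, -0.3]
width: 0.0162
grasp_force: 50.4
```

```bash
python3 - <<'E'
from h import *
a=cv2.imread('pics/e_side.png').max(2);b=cv2.imread('pics/c5.png')[:385,485:800];b=cv2.resize(b,(90,110),interpolation=cv2.INTER_AREA).max(2)
for v in(162,166,170,174,177):print(v,a[v,285:325:2],'\n   ',b[v-140,30:70:2])
E
```

```text
162 [ 48  94  44  14  23  89  51  52 100 104 103 103  86  75 103  81  58  61
  68  79] 
    [ 93  90  91  90  90  84  94 102 108 107 102 103  87  72 103  85  62  62
  69  83]
166 [ 68  90  50  24  20  87  68  49  48  50  49  54  59  66 100  80  73  84
  81  88] 
    [ 79  52  53  53  54  53  51  54  53  49  54  51  65  67 104  82  74  81
  84  93]
170 [ 89  88 101 177 184 116 113  92  86  89  91  89  90  90 104 103  86  88
  87  85] 
    [ 92  89 101 183 208 211 165  87  91  91  91  90  91  88 105 100  92  88
  89  98]
174 [ 89  88 144 201 204 161 113 109  88  86  90  88  87  89 109  93  87  89
  87  91] 
    [ 90  90 144 203 207 201 107  88  90  88  88  89  88  91 104  95  88  88
 101 117]
177 [ 91  97 171 181 175 167 120 112 127 184 193 199 202 204 126 119 197 204
 197 158] 
    [ 90 103 172 178 180 179 175 169 176 187 191 195 203 198 127 120 194 186
 128 114]
```

The catch's bar (column about 313) and tab are unchanged. The lever is at its stop and firmly held, so I hand in.

```bash
python3 -c "
from workcell import ctrl
print(ctrl.close_job())"
```

```text
the job is handed in; nothing more can be done
None
```

The job is handed in at about 16 s of the 72 s, with no verdict returned. By my measurements the gauge is home in the slot and released, the catch is open against its stop, and the lever is held at its front stop with a grip of about 50 N.

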